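# Find the full tin of bath salts by feel

## Task

Take the hair band off the middle tin and hang it over the bar of the T-bar stand. Then heft the three tins of bath salts to feel which one is full: stand the two lighter ones upright in the white refill tray, and finish holding the heaviest one up in the gripper, upright and well over 10 cm above the counter, touching nothing else. Keep the tins upright all the time (their lids are only pushed on) and leave the other things on the counter where they are.

Things in the scene. Friction and masses are not known exactly. Their poses are not given: they have to be found in the camera images.
- hair_band: rigid pink U-shaped band, 50 g. Origin: underside of the crown, the spot that rests on the bar; z up; its ends hang 100 mm below, spread along its x (inside a half circle of radius 58 mm, then straight). 5 mm thick, 22 mm wide along y. Handle: a knot on the crown, 30 mm along x, 24 along y, 5 to 33 mm above the origin. Starts upright over the middle tin, origin 9 mm above its lid
- hair_stand: steel T-bar stand on a round marble foot, fixed. Origin: centre of the underside of the foot (110 mm across, 17 mm high), z up. The level bar, 14 mm thick, runs along the stand's x axis 110 mm to either side of the one post (12 mm thick), its top at z = 150 mm, with a 20 mm ball at each end. Either arm of the bar will do
- tin_a: one of three look-alike closed blue tins with brass lids (one rigid piece), 62 mm across, 105 mm tall; origin: centre of underside, z up. The names and places say nothing of the filling: the full one weighs 420 to 500 g, the two running out 120 to 220 g. At the start they stand in a row along vanity_tray's y axis, about 100 mm apart, the hair band over the middle one
- tin_b: one of three look-alike closed blue tins with brass lids (one rigid piece), 62 mm across, 105 mm tall; origin: centre of underside, z up. The names and places say nothing of the filling: the full one weighs 420 to 500 g, the two running out 120 to 220 g. At the start they stand in a row along vanity_tray's y axis, about 100 mm apart, the hair band over the middle one
- tin_c: one of three look-alike closed blue tins with brass lids (one rigid piece), 62 mm across, 105 mm tall; origin: centre of underside, z up. The names and places say nothing of the filling: the full one weighs 420 to 500 g, the two running out 120 to 220 g. At the start they stand in a row along vanity_tray's y axis, about 100 mm apart, the hair band over the middle one
- vanity_tray: flat marble slab 110 mm (its x) by 300 mm (its y) by 10 mm, fixed; origin at the centre of its underside, so its top is at z = 10 mm. The tins stand on it in a row along its y axis
- refill_tray: white plastic tray, fixed, 220 mm (its x) by 130 mm (its y), open at the top, walls 5 mm thick and 24 mm high; origin at the centre of its underside, inner floor at z = 5 mm. Two tins fit side by side along its x axis
- canister: bystander: frosted glass canister with a wooden lid, 92 mm in diameter, 119 mm tall, origin at the centre of its underside
- trinket_box: bystander: round ceramic trinket box, 82 mm in diameter, 56 mm tall, origin at the centre of its underside
- hair_clip: bystander: red plastic claw clip, 85 by 50 by 47 mm, length along its x axis, origin at the centre of its underside
- tongue_scraper: bystander: U-shaped steel tongue scraper lying flat, 145 by 55 by 6 mm, length along its x axis, origin at its middle
Mind the look-alikes: they are no part of the job. What is shaped like the tin_c but pink or turquoise is not meant. What is shaped like the tin_b but green is not meant.

How it is judged (in metres and radians):
On the way, in this order (a step that is already met when the one before it is completed fails the run):
1. the hair band hangs astride the bar of the stand, let go (x of hair_band in the frame of hair_stand between -0.108 and 0.108 m and y of hair_band in the frame of hair_stand between -0.035 and 0.035 m and z of hair_band in the frame of hair_stand between 0.125 and 0.175 m and contact force between hair_band and hair_stand above 0.1 N and angle between hair_band's own z axis and vertical below 0.7 rad and contact force between hair_band and the fingers below 0.05 N), for 0.3 s.
2. one of the lighter tins stands upright in the refill tray, let go (((x of tin_a in the frame of refill_tray between -0.11 and 0.11 m and y of tin_a in the frame of refill_tray between -0.065 and 0.065 m and z of tin_a in the frame of refill_tray between -0.005 and 0.015 m and angle between tin_a's own z axis and vertical below 0.12 rad and contact force between tin_a and refill_tray between 0.3 and 3.2 N and contact force between tin_a and the fingers below 0.05 N) or (x of tin_b in the frame of refill_tray between -0.11 and 0.11 m and y of tin_b in the frame of refill_tray between -0.065 and 0.065 m and z of tin_b in the frame of refill_tray between -0.005 and 0.015 m and angle between tin_b's own z axis and vertical below 0.12 rad and contact force between tin_b and refill_tray between 0.3 and 3.2 N and contact force between tin_b and the fingers below 0.05 N) or (x of tin_c in the frame of refill_tray between -0.11 and 0.11 m and y of tin_c in the frame of refill_tray between -0.065 and 0.065 m and z of tin_c in the frame of refill_tray between -0.005 and 0.015 m and angle between tin_c's own z axis and vertical below 0.12 rad and contact force between tin_c and refill_tray between 0.3 and 3.2 N and contact force between tin_c and the fingers below 0.05 N))), for 0.2 s.
3. both lighter tins stand upright in the refill tray, let go ((((x of tin_b in the frame of refill_tray between -0.11 and 0.11 m and y of tin_b in the frame of refill_tray between -0.065 and 0.065 m and z of tin_b in the frame of refill_tray between -0.005 and 0.015 m and angle between tin_b's own z axis and vertical below 0.12 rad and contact force between tin_b and refill_tray between 0.3 and 3.2 N and contact force between tin_b and the fingers below 0.05 N) and (x of tin_c in the frame of refill_tray between -0.11 and 0.11 m and y of tin_c in the frame of refill_tray between -0.065 and 0.065 m and z of tin_c in the frame of refill_tray between -0.005 and 0.015 m and angle between tin_c's own z axis and vertical below 0.12 rad and contact force between tin_c and refill_tray between 0.3 and 3.2 N and contact force between tin_c and the fingers below 0.05 N)) or ((x of tin_a in the frame of refill_tray between -0.11 and 0.11 m and y of tin_a in the frame of refill_tray between -0.065 and 0.065 m and z of tin_a in the frame of refill_tray between -0.005 and 0.015 m and angle between tin_a's own z axis and vertical below 0.12 rad and contact force between tin_a and refill_tray between 0.3 and 3.2 N and contact force between tin_a and the fingers below 0.05 N) and (x of tin_c in the frame of refill_tray between -0.11 and 0.11 m and y of tin_c in the frame of refill_tray between -0.065 and 0.065 m and z of tin_c in the frame of refill_tray between -0.005 and 0.015 m and angle between tin_c's own z axis and vertical below 0.12 rad and contact force between tin_c and refill_tray between 0.3 and 3.2 N and contact force between tin_c and the fingers below 0.05 N)) or ((x of tin_a in the frame of refill_tray between -0.11 and 0.11 m and y of tin_a in the frame of refill_tray between -0.065 and 0.065 m and z of tin_a in the frame of refill_tray between -0.005 and 0.015 m and angle between tin_a's own z axis and vertical below 0.12 rad and contact force between tin_a and refill_tray between 0.3 and 3.2 N and contact force between tin_a and the fingers below 0.05 N) and (x of tin_b in the frame of refill_tray between -0.11 and 0.11 m and y of tin_b in the frame of refill_tray between -0.065 and 0.065 m and z of tin_b in the frame of refill_tray between -0.005 and 0.015 m and angle between tin_b's own z axis and vertical below 0.12 rad and contact force between tin_b and refill_tray between 0.3 and 3.2 N and contact force between tin_b and the fingers below 0.05 N)))), for 0.2 s.
At the end, for the whole second after the job is handed in: Band hangs by its crown on the bar (within 35 mm, 0.7 rad), let go; the two lighter tins (each under 3.2 N) upright on the refill tray's floor, let go; the heaviest tin held still by the fingers, underside over 110 mm up, upright within 0.35 rad, touching nothing else (all of step 1 and (((x of tin_b in the frame of refill_tray between -0.11 and 0.11 m and y of tin_b in the frame of refill_tray between -0.065 and 0.065 m and z of tin_b in the frame of refill_tray between -0.005 and 0.015 m and angle between tin_b's own z axis and vertical below 0.12 rad and contact force between tin_b and refill_tray between 0.3 and 3.2 N and contact force between tin_b and the fingers below 0.05 N) and (x of tin_c in the frame of refill_tray between -0.11 and 0.11 m and y of tin_c in the frame of refill_tray between -0.065 and 0.065 m and z of tin_c in the frame of refill_tray between -0.005 and 0.015 m and angle between tin_c's own z axis and vertical below 0.12 rad and contact force between tin_c and refill_tray between 0.3 and 3.2 N and contact force between tin_c and the fingers below 0.05 N) and height (world z) of tin_a above 0.11 m and angle between tin_a's own z axis and vertical below 0.35 rad and contact force between tin_a and the fingers above 1 N and linear speed of tin_a below 0.05 m/s and contact force between tin_a and vanity_tray below 0.05 N and contact force between tin_a and refill_tray below 0.05 N and contact force between tin_a and hair_stand below 0.05 N and contact force between tin_a and hair_band below 0.05 N and contact force between tin_a and canister below 0.05 N and contact force between tin_a and tin_b below 0.05 N and contact force between tin_a and tin_c below 0.05 N) or ((x of tin_a in the frame of refill_tray between -0.11 and 0.11 m and y of tin_a in the frame of refill_tray between -0.065 and 0.065 m and z of tin_a in the frame of refill_tray between -0.005 and 0.015 m and angle between tin_a's own z axis and vertical below 0.12 rad and contact force between tin_a and refill_tray between 0.3 and 3.2 N and contact force between tin_a and the fingers below 0.05 N) and (x of tin_c in the frame of refill_tray between -0.11 and 0.11 m and y of tin_c in the frame of refill_tray between -0.065 and 0.065 m and z of tin_c in the frame of refill_tray between -0.005 and 0.015 m and angle between tin_c's own z axis and vertical below 0.12 rad and contact force between tin_c and refill_tray between 0.3 and 3.2 N and contact force between tin_c and the fingers below 0.05 N) and height (world z) of tin_b above 0.11 m and angle between tin_b's own z axis and vertical below 0.35 rad and contact force between tin_b and the fingers above 1 N and linear speed of tin_b below 0.05 m/s and contact force between tin_b and vanity_tray below 0.05 N and contact force between tin_b and refill_tray below 0.05 N and contact force between tin_b and hair_stand below 0.05 N and contact force between tin_b and hair_band below 0.05 N and contact force between tin_b and canister below 0.05 N and contact force between tin_b and tin_a below 0.05 N and contact force between tin_b and tin_c below 0.05 N) or ((x of tin_a in the frame of refill_tray between -0.11 and 0.11 m and y of tin_a in the frame of refill_tray between -0.065 and 0.065 m and z of tin_a in the frame of refill_tray between -0.005 and 0.015 m and angle between tin_a's own z axis and vertical below 0.12 rad and contact force between tin_a and refill_tray between 0.3 and 3.2 N and contact force between tin_a and the fingers below 0.05 N) and (x of tin_b in the frame of refill_tray between -0.11 and 0.11 m and y of tin_b in the frame of refill_tray between -0.065 and 0.065 m and z of tin_b in the frame of refill_tray between -0.005 and 0.015 m and angle between tin_b's own z axis and vertical below 0.12 rad and contact force between tin_b and refill_tray between 0.3 and 3.2 N and contact force between tin_b and the fingers below 0.05 N) and height (world z) of tin_c above 0.11 m and angle between tin_c's own z axis and vertical below 0.35 rad and contact force between tin_c and the fingers above 1 N and linear speed of tin_c below 0.05 m/s and contact force between tin_c and vanity_tray below 0.05 N and contact force between tin_c and refill_tray below 0.05 N and contact force between tin_c and hair_stand below 0.05 N and contact force between tin_c and hair_band below 0.05 N and contact force between tin_c and canister below 0.05 N and contact force between tin_c and tin_a below 0.05 N and contact force between tin_c and tin_b below 0.05 N))); the arm keeps its last pose, push and grip.
It fails at once if a bystander is moved by more than 25 mm (distance of any of canister, trinket_box, hair_clip, tongue_scraper from where it was at the start of the episode above 0.025 m).
It fails at once if a tin is tipped by more than 0.6 rad (angle between any of tin_a, tin_b, tin_c's own z axis and vertical above 0.6 rad).
It also fails if it takes over 72 s, if anything falls off the work surface, if the arm or the gripper's body presses on something with over 40 N, if the wrist force passes 120 N, or if a joint passes its speed limit or range.

## Robot

A 6-joint arm with a two-finger parallel gripper is mounted at the origin on the work surface. World frame = base frame: x ahead of the robot, y to its left, z up, the work surface at z = 0. Lengths are in mm, angles in rad, forces in N, time in s.
With the tool pointing down it reaches from about 200 to 875 mm from the base axis. Payload 3.4 kg.
Tool frame: the origin (TCP) lies midway between the tips of the shut fingers; the grasp point (between the pads) lies 19 mm behind it; z points along the fingers, y is the line along which they close (so a half turn about z gives the same grasp; the last joint's range is limited). The gripper opens to 94 mm and grips with 3 to 60 N. Pads are 16 mm wide; open, the fingers measure 119 mm over their backs; the gripper's body (75 mm by 177 mm) begins 78 mm behind the grasp point.
Start: joints at [-1.385, 0.276, 1.505, -0, 1.361, -0.121], TCP at [173.656, -548.191, 166.693] pointing down, gripper open.
Joint ranges: [-2.89, 2.89], [-0.75, 2.08], [0.22, 2.7], [-1.18, 4.32], [0.11, 2.71], [-2.7, 2.7]. Speed limits (rad/s): [2.57, 2.57, 3.14, 3.14, 3.14, 3.14].

## Interface

Orientations are given as a rotation vector (axis times angle).
In Python, from station import env gives the robot as it stands. The module is installed in compiled form; this text tells all that it offers.
- The arm moves only by the tool servo_tool, never from a script. Its argument "commands" is a list that holds one entry, the list of rows, each a list of 7 numbers: the gripper command: -1 is shut, 1 is fully open, values between are in proportion, then the shift along the tool's x, y, z in m, then the turn, a rotation vector about the tool's x, y, z in rad. A call has 1 to 20 rows; each row is the pose to reach, as a shift and turn from the pose commanded when the call began, along the tool's axes at that moment; what a row does not reach only later rows make up. A row lasts 1/12 s, in which the tool goes at most 41.7 mm and 7.16 degrees, less where a joint would pass 70% of its speed; a pose out of reach is approached as far as the arm can. A call with a gripper value outside its range is refused whole. The fingers move at their own pace and stop on an object; "grip_force" is the grip in N (left out, the last holds). Time passes only in rows, so rows that repeat a pose let the fingers close. It gives the time, the measured TCP pose, the force, the opening and the grip force at its end, in the units of the state.
- env.read_state(): the state, without advancing time (a new reading comes with each control period).
- env.camera(name): name is "side" or "top"; returns a dict with "color" (384x512x3 uint8, red, green, blue), "K" (3x3 intrinsics, pixels), "eye" and "rotation" of the camera in the world. Camera axes: x right, y down, z forward; pixel columns grow to the right and rows downward; lengths in mm; the calibration is good to about 2 mm. A picture is of the moment at which its call begins. There is no depth.
- env.hand_in(): hands the job in; it is judged then, once.
The state is a dict: "t": time; "qpos": joint angles; "qd": joint speeds; "effort": joint torques, N m; "ee_pos": TCP position; "tool_rot": TCP orientation; "ft_force": force on the tool from outside, world axes, zero at the start; "moment": the same for the moment, N m; "grip_width": finger opening in mm; "finger_force": force on a finger pad.
Only numpy, scipy, OpenCV 4.12 (cv2) and the standard library are available. Lean on these libraries where they do the work, as an engineer would, in place of code of your own. Each camera call takes 0.05 s, during which the arm holds its last target. There are 200 camera calls.

## Working session

There is one attempt and no reset: what is moved stays moved. The work goes in short steps, Python scripts to look and compute and a tool call to move; the robot and the scene stay as the last step left them, time stands still between calls to the robot, and variables do not carry over. Pictures are saved under pics/ and viewed, at most 10 in all, crops included, and the job is handed in when it is done.

Besides the shell and the picture viewer there is one more tool, called after "Request:" as name([rows], argument=value, ...), one row to a line, values as JSON. servo_tool: Moves the arm, as the interface text tells. Its arguments: {"type":"object","properties":{"commands":{"type":"array"},"grip_force":{"type":"number"}},"required":["commands"]}

```bash
mkdir -p pics
cat > h.py <<'E'
import numpy as np, cv2
from station import env
def shot(n,f=None):
    c=env.camera(n)
    if f: cv2.imwrite('pics/'+f,cv2.cvtColor(c['color'],cv2.COLOR_RGB2BGR))
    return c
def ray(c,uv):
    d=np.linalg.inv(c['K'])@np.array([uv[0],uv[1],1.0]); return np.array(c['rotation'])@d
def at_z(c,uv,z):
    d=ray(c,uv); e=np.array(c['eye'],float); return e+d*(z-e[2])/d[2]
def tri(c1,p1,c2,p2):
    A=[];b=[]
    M=np.zeros((3,3));v=np.zeros(3)
    for c,p in((c1,p1),(c2,p2)):
        d=ray(c,p);d/=np.linalg.norm(d);P=np.eye(3)-np.outer(d,d);M+=P;v+=P@np.array(c['eye'],float)
    return np.linalg.solve(M,v)
def proj(c,X):
    p=np.array(c['K'])@(np.array(c['rotation']).T@(np.array(X,float)-np.array(c['eye'],float))); return p[:2]/p[2]
E
python3 - <<'E'
from h import *
import pickle
o={}
for n in('side','top'):
    c=shot(n); o[n]=c; print(n,np.round(c['K'],1).tolist(),np.round(c['eye'],1),np.round(c['rotation'],3).tolist())
pickle.dump(o,open('c0.pkl','wb'))
im=np.hstack([o['top']['color'],o['side']['color']])
for n in o: cv2.imwrite(f'pics/{n}0.png',cv2.resize(cv2.cvtColor(o[n]['color'],cv2.COLOR_RGB2BGR),(800,600),interpolation=cv2.INTER_CUBIC))
print(env.read_state())
E
```

```text
side [[458.3, 0.0, 247.3], [0.0, 458.3, 196.7], [0.0, 0.0, 1.0]] [287.9 688.6 781. ] [-0.554, 2.692, -1.18]
top [[348.2, 0.0, 254.0], [0.0, 348.2, 192.4], [0.0, 0.0, 1.0]] [ 459.9   10.6 1028.1] [-2.175, 2.134, -0.155]
{'t': 0.1, 'qpos': array([-1.38502161e+00,  2.76530578e-01,  1.50597687e+00, -1.07508100e-05,
        1.36068008e+00, -1.21042318e-01]), 'qd': array([-0.00011631, -0.00145076, -0.0032199 ,  0.00051625,  0.00071947,
        0.00020493]), 'effort': array([ 1.62741744e-03, -4.05454266e+01, -2.37780654e+01,  7.03657279e-02,
        2.99408811e-02, -5.02423711e-05]), 'ee_pos': array([ 173.52968365, -547.61224868,  165.90377097]), 'tool_rot': array([-3.10312218e+00, -4.79818883e-01,  9.75255234e-05]), 'ft_force': array([-0.03877966,  0.0104927 , -1.01006089]), 'moment': array([-0.02159238,  0.02939532, -0.01458527]), 'finger_force': 0.0, 'grip_width': 94.03278800536786}
```

View pics/top0.png

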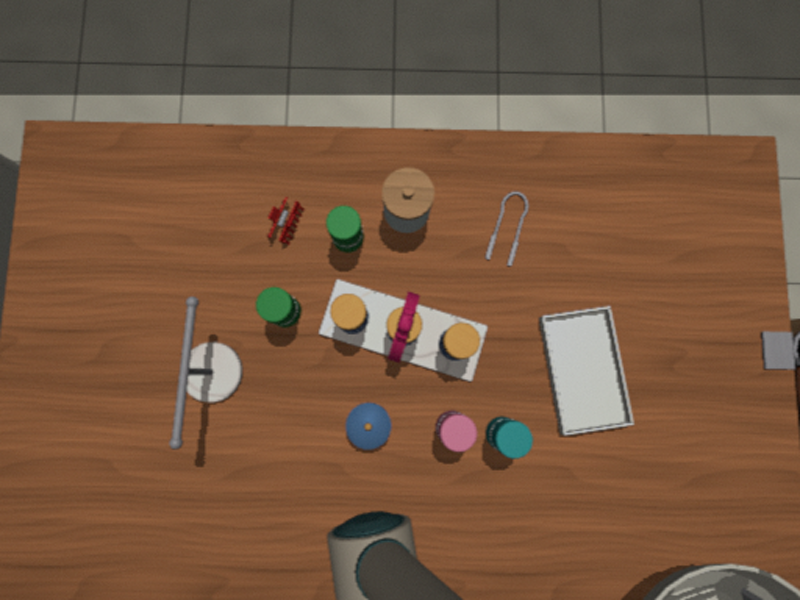

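View pics/side0.png

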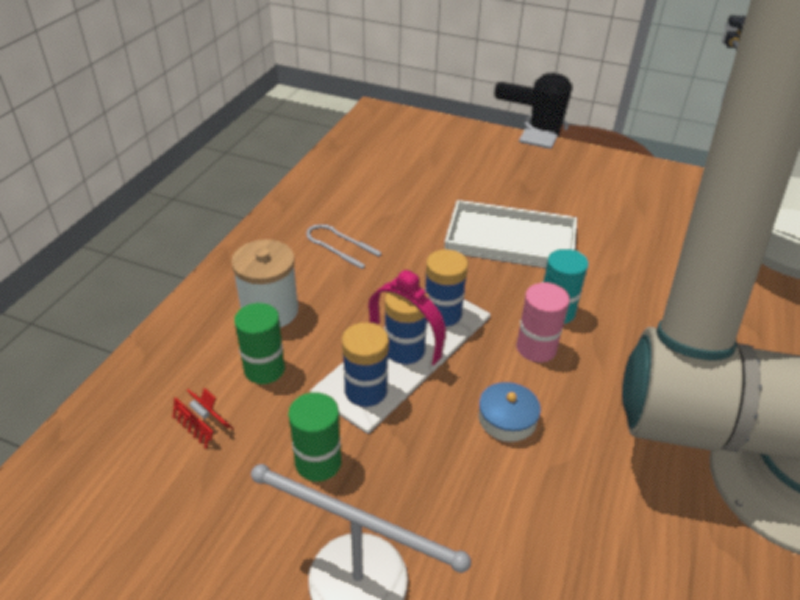

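```bash
cat >> h.py <<'E'
_c=env.camera
def cam(n):
    from scipy.spatial.transform import Rotation as R
    c=dict(_c(n)); c['rotation']=R.from_rotvec(c['rotation']).as_matrix(); return c
def fix(c):
    from scipy.spatial.transform import Rotation as R
    c['rotation']=R.from_rotvec(c['rotation']).as_matrix(); return c
def crop(c,x0,y0,x1,y1,s,f,curves=()):
    im=cv2.cvtColor(c['color'],cv2.COLOR_RGB2BGR)[y0:y1,x0:x1]
    im=cv2.resize(im,None,fx=s,fy=s,interpolation=cv2.INTER_CUBIC)
    for X in curves:
        p=np.array([(proj(c,q)-[x0-.5,y0-.5])*s for q in X]); cv2.polylines(im,[np.int32(np.round(p))],False,(0,255,255),1)
    cv2.imwrite('pics/'+f,im); print(im.shape); return im
def circ(x,y,z,r):
    a=np.linspace(0,2*np.pi,40); return np.c_[x+r*np.cos(a),y+r*np.sin(a),0*a+z]
E
python3 - <<'E'
from h import *
import pickle
o=pickle.load(open('c0.pkl','rb')); T=fix(o['top']);S=fix(o['side'])
q=lambda p:((p[0]+.5)/1.5625-.5,(p[1]+.5)/1.5625-.5)
P={'lidA':((349,311),(366,340)),'lidB':((404,324),(404,300)),'lidC':((460,340),(446,264)),
'knot':((406,319),(408,283)),'ball1':((192,301),(261,473)),'ball2':((176,443),(461,561)),'foot':((213,372),(358,572)),
'r1':((542,317),(577,217)),'r2':((610,307),(457,203)),'r3':((633,424),(446,247)),'r4':((565,435),(575,264))}
P['r1']=((542,317),(446,247));P['r2']=((610,307),(457,203));P['r3']=((633,424),(577,217));P['r4']=((565,435),(575,264))
for k,(a,b) in P.items(): 
    X=tri(T,q(a),S,q(b)); print(k,X.round(1),(proj(T,X)-q(a)).round(1),(proj(S,X)-q(b)).round(1))
for p in((337,281),(487,326),(473,380),(320,333)): print('van',at_z(T,q(p),10)[:2].round(1))
for n,p,z in(('green1',(344,222),105),('green2',(275,304),105),('pink',(459,434),105),('turq',(515,440),105),('can',(408,193),119),('trink',(369,427),56)): print(n,at_z(T,q(p),z)[:2].round(1))
# band centroid axis from top: pink mask
m=cv2.inRange(cv2.cvtColor(T['color'],cv2.COLOR_RGB2HSV),(155,150,60),(179,255,255)); ys,xs=np.nonzero(m); print(len(xs),xs.mean(),ys.mean(),xs.min(),xs.max(),ys.min(),ys.max())
crop(T,195,170,325,245,6,'ct.png')
E
```

```text
lidA [566.2  85.7 108.4] [0.1 0.2] [-0.2 -0. ]
lidB [547.7  -7.7 108.4] [-0.1 -0.5] [0.7 0.1]
lidC [ 520.8 -102.9  111.1] [-0. -0.] [0. 0.]
knot [549.  -11.4 137.3] [0.3 1.1] [-1.4 -0.2]
ball1 [573.  339.5 143.6] [0.2 0.4] [-0.7 -0.1]
ball2 [347.7 349.5 143.5] [-0.  -0.1] [0.1 0. ]
foot [460.8 340.1  16.4] [-0.1 -0.4] [0.7 0.1]
r1 [ 573.7 -271.4    6. ] [0.  0.2] [-0.2 -0. ]
r2 [ 595.8 -398.2   12.8] [-0.1 -0.3] [0.3 0. ]
r3 [ 379.3 -428.8   23.3] [0.1 0.3] [-0.3  0. ]
r4 [ 355.8 -308.4   11.4] [0.1 0.5] [-0.6 -0. ]
van [634.9 118.4]
van [ 554.8 -166.2]
van [ 453.8 -139.8]
van [535.6 146.9]
green1 [723.3  99.6]
green2 [576.7 212.7]
pink [ 365.3 -102.4]
turq [ 357.2 -195.4]
can [773.4 -11. ]
trink [369.5  49. ]
341 257.27859237536654 208.2492668621701 180 267 131 231
(450, 780, 3)
```

View pics/ct.png

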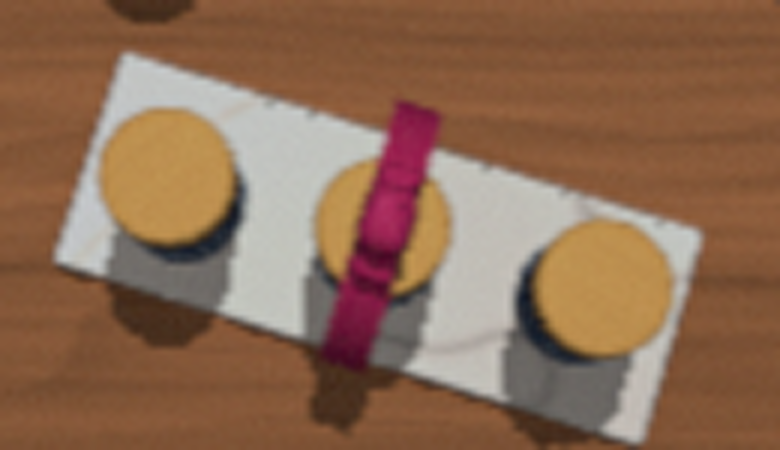

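The picture shows the three blue tins with brass lids in a row on the white slab, with lid centres at crop px (168,176), (384,227) and (603,290). The pink band lies across the middle one, with its knot at about (387,222). The look-alikes in the full top view are green at (344,225) and (277,306), pink at (458,432) and turquoise at (513,438). None of them has a brass lid or stands on the slab, so they are out.

Run:
```python
from h import *
import pickle
o=pickle.load(open('c0.pkl','rb')); T=fix(o['top']);S=fix(o['side'])
q=lambda p:((p[0]+.5)/1.5625-.5,(p[1]+.5)/1.5625-.5)
k=lambda p:((p[0]+.5)/6+195-.5,(p[1]+.5)/6+170-.5)
for n,p,s in(('A',(168,176),(366,340)),('B',(384,227),(404,300)),('C',(603,290),(446,264))):
    print(n,at_z(T,k(p),115)[:2].round(1),at_z(S,q(s),115)[:2].round(1),tri(T,k(p),S,q(s)).round(1))
print('knot',at_z(T,k((387,222)),157)[:2],tri(T,k((387,222)),S,q((409,277))))
a=at_z(T,k((418,103)),70);b=at_z(T,k((345,365)),70);print('band',a,b,(a+b)/2,np.degrees(np.arctan2(*(a-b)[1::-1])))
r=np.array([at_z(T,q(p),24)[:2] for p in((542,317),(610,307),(633,424),(565,435))]);print(r.round(1),r.mean(0),np.linalg.norm(r-np.roll(r,1,0),axis=1))
r=np.array([at_z(S,q(p),24)[:2] for p in((446,247),(457,203),(577,217),(575,264))]);print(r.round(1),r.mean(0))
for z in [143]: print([ (at_z(T,q(p),z)[:2],at_z(S,q(s),z)[:2]) for p,s in(((192,301),(261,473)),((176,443),(461,561)))])
```

```text
A [565.7  86.9] [563.   91.5] [565.7  87.1 110. ]
B [545.1  -8.5] [ 5.466e+02 -5.000e-01] [547.5  -8.1 108. ]
C [ 519.3 -104.7] [519.6 -98.3] [ 520.6 -105.2  109.3]
knot [543.26431033  -8.82018073] [543.77995554  -8.96110222 151.19278229]
band [607.29600758 -24.2428346   70.        ] [485.7702832    7.32691371  70.        ] [546.53314539  -8.45796045  70.        ] -14.562318376349362
[[ 572.2 -266.3]
 [ 593.5 -393.9]
 [ 380.2 -428.3]
 [ 358.5 -304.1]] [ 476.08606598 -348.13479961] [217.02624241 129.35536312 216.05693606 126.04700974]
[[ 566.6 -249.2]
 [ 592.1 -382.2]
 [ 378.5 -428.1]
 [ 353.3 -292.6]] [ 472.61095715 -338.02152264]
[(array([574.14779189, 340.16660105]), array([572.06691507, 338.94069465])), (array([347.51283405, 349.68632173]), array([347.92750105, 349.34692576]))]
```

Request:
servo_tool([
  [[0.3,0.03,-0.02,-0.01,0,0,0.03],[0.3,0.08,-0.06,-0.04,0,0,0.1],[0.3,0.517,-0.402,-0.043,0,0,0.562],[0.3,0.517,-0.402,-0.043,0,0,0.562],[0.3,0.517,-0.402,-0.043,0,0,0.562],[0.3,0.517,-0.402,-0.043,0,0,0.562],[0.3,0.517,-0.402,-0.043,0,0,0.562],[0.3,0.517,-0.402,-0.043,0,0,0.562],[0.3,0.517,-0.402,-0.043,0,0,0.562],[0.3,0.517,-0.402,-0.043,0,0,0.562],[0.3,0.517,-0.402,-0.043,0,0,0.562],[0.3,0.517,-0.402,-0.043,0,0,0.562],[0.3,0.517,-0.402,-0.043,0,0,0.562],[0.3,0.517,-0.402,-0.043,0,0,0.562],[0.3,0.517,-0.402,-0.043,0,0,0.562],[0.3,0.517,-0.402,-0.043,0,0,0.562],[0.3,0.517,-0.402,-0.043,0,0,0.562],[0.3,0.517,-0.402,-0.043,0,0,0.562],[0.3,0.517,-0.402,-0.043,0,0,0.562],[0.3,0.517,-0.402,-0.043,0,0,0.562]],
], grip_force=15)

```text
t: 1.77
ee_pos: [544.0, -10.1, 209.3]
tool_rot: [3.115, -0.401, -0.002]
ft_force: [-0.6, 0.1, 0.0]
grip_width: 61.1
finger_force: 0.0
```

Request:
servo_tool([
  [[0.3,0,0,0.02,0,0,0],[0.3,0,0,0.045,0,0,0],[0.3,0,0,0.065,0,0,0],[0.3,0,0,0.08,0,0,0],[0.3,0,0,0.08,0,0,0],[0.3,0,0,0.08,0,0,0],[-0.4,0,0,0.08,0,0,0],[-0.6,0,0,0.08,0,0,0],[-0.8,0,0,0.08,0,0,0],[-0.8,0,0,0.08,0,0,0],[-0.8,0,0,0.08,0,0,0],[-0.8,0,0,0.08,0,0,0],[-0.8,0,0,0.08,0,0,0],[-0.8,0,0,0.08,0,0,0]],
])

```text
t: 2.93
ee_pos: [545.1, -8.7, 129.7]
tool_rot: [3.116, -0.399, 0.0]
ft_force: [1.0, -0.4, -0.3]
grip_width: 11.8
finger_force: 0.0
```

Run:
```python
from h import *
S=cam('side');T=cam('top')
a=cv2.resize(cv2.cvtColor(S['color'],cv2.COLOR_RGB2BGR)[130:290,190:330],None,fx=3.4,fy=3.4,interpolation=cv2.INTER_CUBIC)
b=cv2.resize(cv2.cvtColor(T['color'],cv2.COLOR_RGB2BGR)[150:310,210:300],None,fx=3.4,fy=3.4,interpolation=cv2.INTER_CUBIC)
cv2.imwrite('pics/p3.png',np.hstack([a,b]));print(env.read_state()['grip_width'],env.read_state()['finger_force'])
```

```text
9.726464979063131 0.0
```

View pics/p3.png

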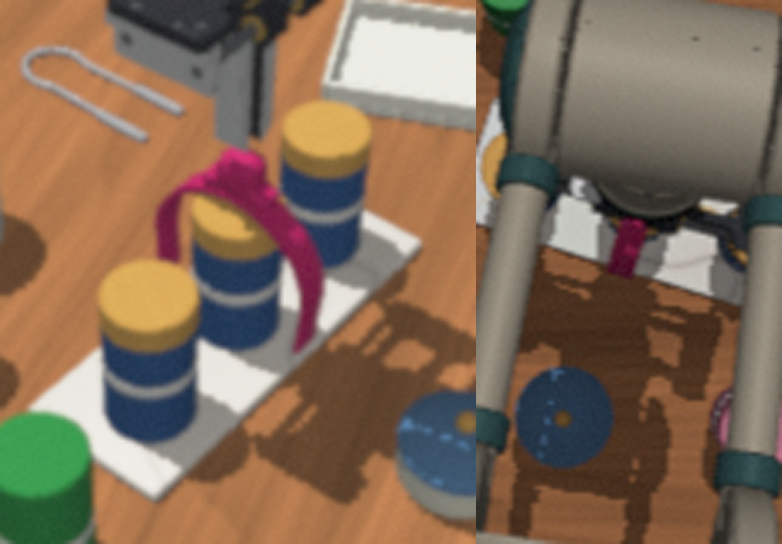

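Run:
```python
from h import *
S=cam('side');s=env.read_state()
print(s['ee_pos'],S['eye'],proj(S,s['ee_pos']), 'crop',(proj(S,s['ee_pos'])-[190,130])*3.4)
for X in ((545,-9,157),(545,-9,180),(545,-40,130),(545,-60,130)): print(X,(proj(S,X)-[190,130])*3.4)
crop(S,170,90,330,220,5,'p4.png',[circ(*s['ee_pos'],5)])
```

```text
[545.08270489  -8.79427619 129.59596616] [287.87433842 688.56624483 781.03005463] [260.65559015 184.63094908] crop [240.22900652 185.74522686]
(545, -9, 157) [241.79901235 152.45945633]
(545, -9, 180) [242.95409562 123.66045199]
(545, -40, 130) [258.23557116 156.16122459]
(545, -60, 130) [269.29697032 138.12039681]
(650, 800, 3)
```

View pics/p4.png

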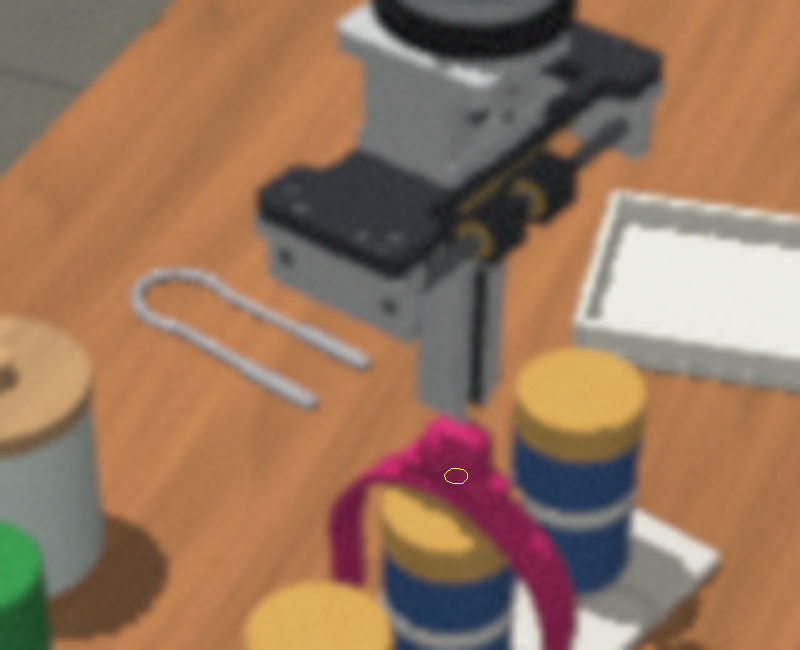

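Run:
```python
from h import *
from scipy.spatial.transform import Rotation as R
S=cam('side');T=cam('top');s=env.read_state()
Rm=R.from_rotvec(s['tool_rot']).as_matrix();p=s['ee_pos']
def box(z0,hx,hy,off=(0,0,0)):
    return np.array([p+off+Rm@np.array([a*hx,b*hy,z0]) for a,b in((1,1),(1,-1),(-1,-1),(-1,1),(1,1))])
cs=[box(-97,37.5,88.5),box(0,8,17),box(-60,8,17)]
a=crop(S,170,60,330,220,3,'x.png',cs); b=crop(T,210,150,310,310,3,'x.png',cs)
cv2.imwrite('pics/p5.png',np.hstack([a,b]))
print(T['eye'],S['K'])
```

```text
(480, 480, 3)
(480, 300, 3)
[ 459.8515084    10.61156051 1028.13105055] [[458.26362299   0.         247.26982911]
 [  0.         458.26362299 196.66803141]
 [  0.           0.           1.        ]]
```

View pics/p5.png

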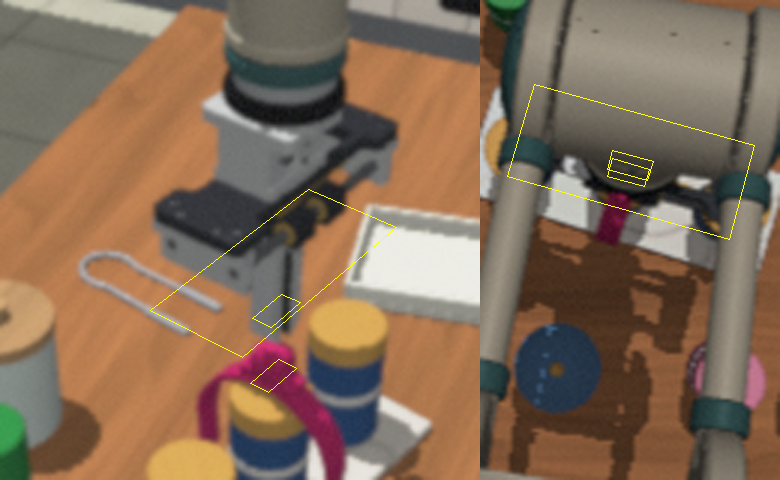

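The overlay puts the real fingertips at crop px (275,335). The reported TCP projects to (275,376), which is about 35–40 mm lower. The fingers shut above the knot without touching it. I'll open them and go down in small steps, watching the force.

Request:
servo_tool([
  [[1,0,0,0,0,0,0],[1,0,0,0,0,0,0],[1,0,0,0,0,0,0],[1,0,0,0,0,0,0],[1,0,0,0,0,0,0],[1,0,0,0,0,0,0],[1,0,0,0,0,0,0],[1,0,0,0.004,0,0,0],[1,0,0,0.008,0,0,0],[1,0,0,0.012,0,0,0],[1,0,0,0.016,0,0,0],[1,0,0,0.016,0,0,0]],
])

```text
t: 4.18
ee_pos: [544.2, -8.7, 112.4]
tool_rot: [3.116, -0.4, -0.003]
ft_force: [0.4, 0.2, -0.4]
grip_width: 86.1
finger_force: 0.0
```

Run:
```python
from h import *
import pickle
c0=pickle.load(open('c0.pkl','rb'))
S=cam('side');T=cam('top')
for n,c in(('side',S),('top',T)):
    for lab,im in(('then',c0[n]['color']),('now',c['color'])):
        m=cv2.inRange(cv2.cvtColor(im,cv2.COLOR_RGB2HSV),(160,150,60),(175,255,255))
        k,l,st,ce=cv2.connectedComponentsWithStats(m); i=1+np.argmax(st[1:,4]); print(n,lab,st[i],ce[i].round(1))
s=env.read_state();print(s['ee_pos'],s['qpos'],s['ft_force'],s['grip_width'])
```

```text
side then [236 173  48  59 669] [263.6 194. ]
side now [253 173  31  59 522] [269.1 194.4]
top then [249 187  19  45 333] [258.1 209. ]
top now [249 215  11  17 116] [253.9 222.7]
[544.90462619  -8.81048477 113.28939895] [-1.43789108e-01  2.67253076e-01  1.65511502e+00 -9.41037580e-05
  1.21990390e+00  1.68228061e+00] [ 0.3074268  -1.07637365 -0.88292628] 92.38878278733974
```

Run:
```python
from h import *
from scipy.spatial.transform import Rotation as R
S=cam('side');s=env.read_state()
Rm=R.from_rotvec(s['tool_rot']).as_matrix();p=s['ee_pos']
def f(sg,z,o): return np.array([p+o+Rm@np.array([a*8,sg*b,z]) for a,b in((1,46),(1,59),(-1,59),(-1,46),(1,46))])
cs=[f(g,z,np.zeros(3)) for g in(1,-1) for z in(0,-78)]
crop(S,150,60,330,240,3,'a.png',cs)
im=cv2.imread('pics/a.png'); im2=crop(S,150,60,330,240,3,'b.png',[f(g,0,np.array([0,0,37.])) for g in(1,-1)])
cv2.imwrite('pics/p6.png',cv2.resize(np.hstack([im[:,:400],im2[:,:400]]),(800,540)))
```

```text
(540, 540, 3)
(540, 540, 3)
```

View pics/p6.png

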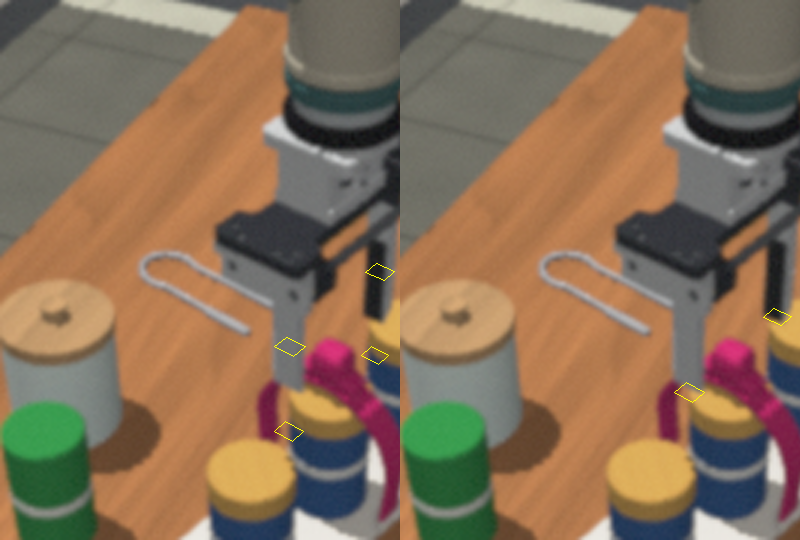

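The overlay with +37 mm in z lies on both fingertips, while the one at the reported height does not. So the tips really stand about 37 mm above the reading. I'll go down another 20 mm and close.

Request:
servo_tool([
  [[1,0,0,0.006,0,0,0],[1,0,0,0.012,0,0,0],[1,0,0,0.018,0,0,0],[1,0,0,0.02,0,0,0],[-0.7,0,0,0.02,0,0,0],[-0.7,0,0,0.02,0,0,0],[-0.7,0,0,0.02,0,0,0],[-0.7,0,0,0.02,0,0,0],[-0.7,0,0,0.02,0,0,0],[-0.7,0,0,0.02,0,0,0],[-0.7,0,0,0.02,0,0,0],[-0.7,0,0,0.02,0,0,0],[-0.7,0,0,0.02,0,0,0],[-0.7,0,0,0.02,0,0,0],[-0.7,0,0,0.02,0,0,0],[-0.7,0,0,0.02,0,0,0]],
], grip_force=15)

```text
t: 5.67
ee_pos: [545.1, -8.8, 93.7]
tool_rot: [3.116, -0.4, 0.0]
ft_force: [-0.4, -0.7, -0.3]
grip_width: 24.2
finger_force: 14.9
```

Request:
servo_tool([
  [[-0.7,0,0,-0.01,0,0,0],[-0.7,0,0,-0.03,0,0,0],[-0.7,0,0,-0.06,0,0,0],[-0.7,0,0,-0.09,0,0,0],[-0.7,0,0,-0.12,0,0,0],[-0.7,0,0,-0.145,0,0,0],[-0.7,0,0,-0.16,0,0,0],[-0.7,-0.006,-0.008,-0.16,0,0,-0.05],[-0.7,-0.018,-0.025,-0.16,0,0,-0.15],[-0.7,-0.036,-0.049,-0.16,0,0,-0.27],[-0.7,-0.054,-0.074,-0.16,0,0,-0.39],[-0.7,-0.072,-0.099,-0.16,0,0,-0.51],[-0.7,-0.09,-0.124,-0.16,0,0,-0.63],[-0.7,-0.108,-0.148,-0.16,0,0,-0.75],[-0.7,-0.126,-0.173,-0.16,0,0,-0.87],[-0.7,-0.144,-0.198,-0.16,0,0,-0.99],[-0.7,-0.162,-0.222,-0.16,0,0,-1.11],[-0.7,-0.18,-0.247,-0.16,0,0,-1.22],[-0.7,-0.192,-0.263,-0.16,0,0,-1.32],[-0.7,-0.198,-0.272,-0.16,0,0,-1.4]],
])

```text
t: 7.33
ee_pos: [420.7, 306.7, 254.4]
tool_rot: [-2.634, -1.711, -0.001]
ft_force: [0.0, 0.2, -0.9]
grip_width: 23.6
finger_force: 14.9
```

```bash
cat >> h.py <<'E'
def go(x,y,z,yaw,s=None):
    "shift/turn in tool axes to reach TCP xyz, tool-x yaw (deg), tool straight down"
    from scipy.spatial.transform import Rotation as R
    s=s or env.read_state(); M=R.from_rotvec(s['tool_rot']); a=np.radians(yaw)
    G=R.from_matrix(np.array([[np.cos(a),np.sin(a),0],[np.sin(a),-np.cos(a),0],[0,0,-1]]))
    d=M.inv().apply(np.array([x,y,z])-s['ee_pos'])/1000; print('go',d.round(4),(M.inv()*G).as_rotvec().round(3))
E
python3 - <<'E'
from h import *
s=env.read_state();print(s['ee_pos'],s['tool_rot'],s['grip_width'],s['finger_force'],s['qpos'])
go(405,347,253,87.5)
E
```

```text
[420.7151967  306.74806282 254.37995532] [-2.63364507e+00 -1.71070798e+00 -1.11407839e-03] 23.634581347256162 14.910044521093369 [4.95338857e-01 1.54701496e-01 1.45197082e+00 1.16785011e-03
 1.53430297e+00 9.13962590e-01]
go [ 0.0304 -0.0307  0.0014] [-0.    -0.001 -0.375]
```

Request:
servo_tool([
  [[-0.7,0.01,-0.01,0,0,0,-0.1],[-0.7,0.02,-0.02,0,0,0,-0.2],[-0.7,0.028,-0.028,0,0,0,-0.3],[-0.7,0.03,-0.031,0,0,0,-0.375],[-0.7,0.03,-0.031,0,0,0,-0.375],[-0.7,0.03,-0.031,0,0,0,-0.375],[-0.7,0.03,-0.031,0,0,0,-0.375]],
])

```text
t: 7.92
ee_pos: [406.5, 344.2, 254.0]
tool_rot: [2.279, 2.162, 0.0]
ft_force: [-0.3, -0.0, -0.9]
grip_width: 24.0
finger_force: 14.9
```

Run:
```python
from h import *
from scipy.spatial.transform import Rotation as R
S=cam('side');T=cam('top');s=env.read_state();p=s['ee_pos'];print(p,s['tool_rot'],s['grip_width'])
go(405,347,253,87.5)
Rm=R.from_rotvec(s['tool_rot']).as_matrix()
# band model: crown arc centred TCP+37-5
o=p+[0,0,32.]
a=np.linspace(0,np.pi,30); arc=np.c_[60*np.cos(a),60*np.sin(a)-60]; arc=np.vstack([[60,-100],arc,[-60,-100]])
def band(o): return [np.array([o+Rm@np.array([u,w,-v]) for u,v in arc]) for w in(-11,11)]
bar=[np.array([[573,339.5,143.5],[347.7,349.5,143.5]])]
print(proj(S,o),proj(T,o))
a1=crop(S,130,190,330,384,2,'a.png',band(o)+bar)
b1=crop(T,90,160,220,310,2.59,'b.png',band(o)+bar)
h=min(a1.shape[0],b1.shape[0]);cv2.imwrite('pics/p7.png',np.hstack([a1[:h],b1[:h]]))
```

```text
[406.572761   344.05607659 253.8578721 ] [2.27894491e+00 2.16196147e+00 2.33093220e-04] 23.85771774126036
go [ 0.0029 -0.0017  0.0009] [ 0.     0.    -0.009]
[262.60225583 285.30099494] [ 90.29346303 262.78389136]
(388, 400, 3)
(388, 337, 3)
```

View pics/p7.png

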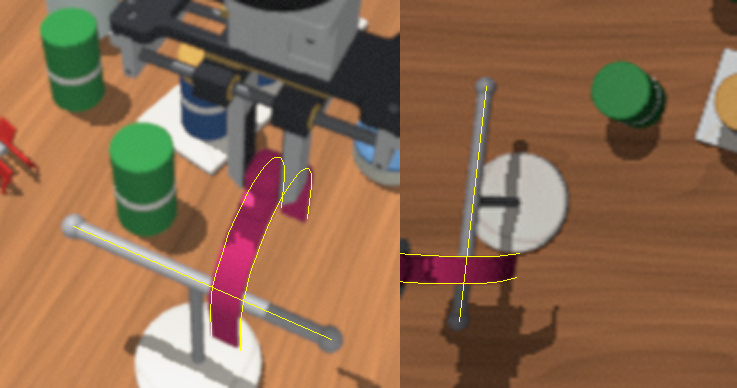

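The band sits astride the bar line: in the top crop its right end is at (517,265) and the bar is at x≈467. The +37 mm model fits in both views. Next I lower it.

Request:
servo_tool([
  [[-0.7,0.003,-0.002,0.01,0,0,-0.01],[-0.7,0.003,-0.002,0.035,0,0,-0.01],[-0.7,0.003,-0.002,0.065,0,0,-0.01],[-0.7,0.003,-0.002,0.095,0,0,-0.01],[-0.7,0.003,-0.002,0.115,0,0,-0.01],[-0.7,0.003,-0.002,0.125,0,0,-0.01],[-0.7,0.003,-0.002,0.129,0,0,-0.01],[-0.7,0.003,-0.002,0.129,0,0,-0.01],[-0.7,0.003,-0.002,0.131,0,0,-0.01],[-0.7,0.003,-0.002,0.133,0,0,-0.01],[-0.7,0.003,-0.002,0.133,0,0,-0.01]],
])

```text
t: 8.93
ee_pos: [405.1, 348.0, 121.5]
tool_rot: [2.266, 2.175, 0.003]
ft_force: [-0.8, -0.2, -0.5]
grip_width: 23.7
finger_force: 14.9
```

Request:
servo_tool([
  [[-0.7,0,0,0.002,0,0,0],[-0.7,0,0,0.004,0,0,0],[-0.7,0,0,0.004,0,0,0]],
])

```text
t: 9.18
ee_pos: [405.4, 348.4, 119.6]
tool_rot: [2.266, 2.175, 0.006]
ft_force: [-2.0, -1.7, 11.5]
grip_width: 24.2
finger_force: 15.0
```

Request:
servo_tool([
  [[-0.7,0,0,-0.002,0,0,0],[-0.3,0,0,-0.002,0,0,0],[0.2,0,0,-0.002,0,0,0],[0.2,0,0,-0.002,0,0,0],[0.2,0,0,-0.002,0,0,0],[0.2,0,0,-0.002,0,0,0],[0.2,0,0,-0.01,0,0,0],[0.2,0,0,-0.03,0,0,0],[0.2,0,0,-0.06,0,0,0],[0.2,0,0,-0.08,0,0,0]],
])

```text
t: 10.02
ee_pos: [405.0, 347.9, 199.0]
tool_rot: [2.266, 2.175, 0.003]
ft_force: [0.7, -0.1, 0.1]
grip_width: 56.7
finger_force: 0.0
```

Run:
```python
from h import *
S=cam('side');T=cam('top');s=env.read_state()
print(s['ee_pos'],s['ft_force'],s['grip_width'])
for n,c in(('side',S),('top',T)):
    m=cv2.inRange(cv2.cvtColor(c['color'],cv2.COLOR_RGB2HSV),(160,150,60),(175,255,255))
    k,l,st,ce=cv2.connectedComponentsWithStats(m); i=1+np.argmax(st[1:,4]); print(n,st[i],ce[i].round(1), 'model crown',proj(c,(405,347,155)),'ends',proj(c,(405,287,50)),proj(c,(405,407,50)))
# tin C approach, grip across row: tool y along tray x (yaw -14.6) -> tool x yaw 75.4
go(520,-104.5,150,75.4); go(566,87,150,75.4)
```

```text
[406.88318358 349.17168975 200.76463554] [ 0.35105444 -0.51460882  0.19703402] 56.2980806621454
side [ 238  321   42   63 1073] [257.7 348.8] model crown [259.99136355 339.50172542] ends [270.99136958 342.24552779] [243.86541398 406.21130892]
top [ 97 253  50  13 427] [120.6 259.8] model crown [113.35263682 259.9532004 ] ends [150.06041973 258.17885046] [106.41266226 257.38945816]
go [-0.4489  0.1313  0.0495] [ 0.006 -0.005  0.214]
go [-0.2557  0.1694  0.0507] [ 0.006 -0.005  0.214]
```

Request:
servo_tool([
  [[0.2,-0.01,0.007,0,0,0,0.03],[0.4,-0.03,0.02,0,0,0,0.07],[1,-0.058,0.039,0.005,0,0,0.12],[1,-0.09,0.06,0.015,0,0,0.17],[1,-0.122,0.081,0.025,0,0,0.21],[1,-0.155,0.103,0.035,0,0,0.21],[1,-0.187,0.124,0.045,0,0,0.21],[1,-0.22,0.146,0.05,0,0,0.21],[1,-0.245,0.163,0.05,0,0,0.21],[1,-0.256,0.17,0.05,0,0,0.214],[1,-0.256,0.17,0.05,0,0,0.214],[1,-0.256,0.17,0.06,0,0,0.214],[1,-0.256,0.17,0.08,0,0,0.214]],
], grip_force=25)

```text
t: 11.2
ee_pos: [564.5, 86.0, 117.6]
tool_rot: [2.485, 1.92, 0.006]
ft_force: [0.0, 0.3, -0.4]
grip_width: 93.8
finger_force: 0.0
```

Run:
```python
from h import *
s=env.read_state();print(s['ee_pos'],s['tool_rot'],s['ft_force'],s['grip_width']);go(566,87,26,75.4)
S=cam('side');T=cam('top')
im=S['color'];p=s['ee_pos']+[0,0,36]
crop(S,200,60,360,240,2.2,'a.png',[circ(*p,4),circ(566,87,115,31),circ(546,-8,115,31),circ(520.5,-104.5,115,31)])
crop(T,190,110,340,275,2.4,'b.png',[circ(566,87,115,31),circ(546,-8,115,31),circ(520.5,-104.5,115,31)])
a=cv2.imread('pics/a.png');b=cv2.imread('pics/b.png');cv2.imwrite('pics/p8.png',np.hstack([a,b]))
```

```text
[564.54363677  86.03749151 117.64369192] [2.48472798 1.92021294 0.00557084] [ 0.01997202  0.25803882 -0.44948789] 93.8365560785326
go [0.0011 0.0009 0.0916] [ 0.003 -0.002 -0.   ]
(396, 352, 3)
(396, 360, 3)
```

View pics/p8.png

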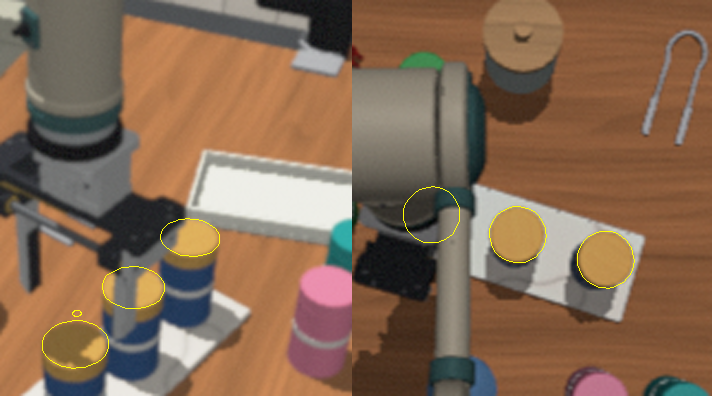

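Request:
servo_tool([
  [[1,0.001,0.001,0.015,0,0,0],[1,0.001,0.001,0.04,0,0,0],[1,0.001,0.001,0.065,0,0,0],[1,0.001,0.001,0.085,0,0,0],[1,0.001,0.001,0.09,0,0,0],[0.1,0.001,0.001,0.09,0,0,0],[0.1,0.001,0.001,0.09,0,0,0],[0.1,0.001,0.001,0.09,0,0,0],[0.1,0.001,0.001,0.09,0,0,0],[0.1,0.001,0.001,0.09,0,0,0],[0.1,0.001,0.001,0.09,0,0,0],[0.1,0.001,0.001,0.09,0,0,0]],
], grip_force=25)

```text
t: 12.3
ee_pos: [565.8, 85.6, 27.8]
tool_rot: [2.485, 1.92, 0.003]
ft_force: [-1.7, 0.2, 5.4]
grip_width: 61.8
finger_force: 25.0
```

Request:
servo_tool([
  [[0.1,0,0,-0.004,0,0,0],[0.1,0,0,-0.012,0,0,0],[0.1,0,0,-0.025,0,0,0],[0.1,0,0,-0.04,0,0,0],[0.1,0,0,-0.055,0,0,0],[0.1,0,0,-0.06,0,0,0],[0.1,0,0,-0.06,0,0,0],[0.1,0,0,-0.06,0,0,0],[0.1,0,0,-0.06,0,0,0]],
])

```text
t: 13.05
ee_pos: [564.0, 85.4, 85.5]
tool_rot: [-2.485, -1.92, 0.003]
ft_force: [-0.5, 0.3, -5.1]
grip_width: 62.0
finger_force: 25.0
```

Run:
```python
from h import *
s=env.read_state();print(s['ee_pos'],s['ft_force'],s['moment'],s['effort'],s['grip_width'])
for i in range(4): env.camera('top');print(env.read_state()['ft_force'])
```

```text
[563.97876163  85.44329506  85.49411054] [-0.49225242  0.3370718  -5.1064163 ] [-0.06150808 -0.07439406  0.02142238] [-2.21074399e-03 -4.45468855e+01 -2.37722862e+01  7.68338121e-02
 -3.57726845e-02  4.89860304e-04] 62.009441209482624
[ 0.05421689 -0.09744446 -4.30118635]
[ 0.05095945  0.19978219 -4.24444672]
[ 0.5920176   0.09874855 -3.94871375]
[-0.06698848  0.43851645 -3.90816127]
```

About 4.1 N is more than 400 g, so this is the full tin. I'll set it back and heft the middle one.

Request:
servo_tool([
  [[0.1,0,0,0.01,0,0,0],[0.1,0,0,0.03,0,0,0],[0.1,0,0,0.048,0,0,0],[0.1,0,0,0.056,0,0,0],[0.1,0,0,0.06,0,0,0],[0.1,0,0,0.06,0,0,0],[0.4,0,0,0.06,0,0,0],[1,0,0,0.06,0,0,0],[1,0,0,0.06,0,0,0],[1,0,0,0.06,0,0,0],[1,0,0,0.06,0,0,0],[1,0,0,0.05,0,0,0],[1,0,0,0.025,0,0,0],[1,0,0,-0.01,0,0,0],[1,0,0,-0.02,0,0,0],[1,0,0,-0.02,0,0,0]],
])

```text
t: 14.58
ee_pos: [568.2, 85.7, 110.6]
tool_rot: [2.482, 1.918, 0.01]
ft_force: [-0.2, -0.0, -1.0]
grip_width: 94.2
finger_force: 0.0
```

Run:
```python
from h import *
s=env.read_state();print(s['ee_pos'],s['ft_force'])
go(546,-8,106,75.4);go(546,-8,26,75.4)
```

```text
[568.15537419  85.65870204 110.60150287] [-0.24878171 -0.00143339 -1.00074794]
go [-0.0962  0.0022  0.0044] [ 0.008 -0.002 -0.   ]
go [-0.0964  0.0015  0.0844] [ 0.008 -0.002 -0.   ]
```

Request:
servo_tool([
  [[1,-0.012,0,0,0,0,0],[1,-0.036,0.001,0,0,0,0],[1,-0.064,0.002,0,0,0,0],[1,-0.086,0.003,0,0,0,0],[1,-0.096,0.003,0,0,0,0],[1,-0.096,0.003,0,0,0,0],[1,-0.096,0.003,0.02,0,0,0],[1,-0.096,0.003,0.045,0,0,0],[1,-0.096,0.003,0.07,0,0,0],[1,-0.096,0.003,0.08,0,0,0],[0.4,-0.096,0.003,0.08,0,0,0],[0.1,-0.096,0.003,0.08,0,0,0],[0.1,-0.096,0.003,0.08,0,0,0],[0.1,-0.096,0.003,0.08,0,0,0],[0.1,-0.096,0.003,0.08,0,0,0],[0.1,-0.096,0.003,0.08,0,0,0],[0.1,-0.096,0.003,0.08,0,0,0],[0.1,-0.096,0.003,0.08,0,0,0],[0.1,-0.096,0.003,0.08,0,0,0]],
], grip_force=25)

```text
t: 16.17
ee_pos: [545.0, -8.2, 27.8]
tool_rot: [2.485, 1.92, 0.003]
ft_force: [1.0, 0.4, 5.7]
grip_width: 61.6
finger_force: 25.0
```

Request:
servo_tool([
  [[0.1,0,0,-0.004,0,0,0],[0.1,0,0,-0.015,0,0,0],[0.1,0,0,-0.03,0,0,0],[0.1,0,0,-0.05,0,0,0],[0.1,0,0,-0.075,0,0,0],[0.1,0,0,-0.1,0,0,0],[0.1,0,0,-0.12,0,0,0],[0.1,0,0,-0.13,0,0,0],[0.1,0,0,-0.13,0,0,0],[0.1,0,0,-0.13,0,0,0],[0.1,0,0,-0.13,0,0,0]],
])

```text
t: 17.08
ee_pos: [542.4, -7.9, 154.9]
tool_rot: [-2.484, -1.919, 0.004]
ft_force: [-0.4, 0.4, -2.1]
grip_width: 61.5
finger_force: 25.0
```

Run:
```python
from h import *
f=[]
for i in range(5): env.camera('top');f.append(env.read_state()['ft_force'][2])
s=env.read_state();print(f,s['ee_pos'],s['grip_width'])
# tray: yaw 9.6, axes
a=np.radians(9.6);ux=np.array([np.cos(a),np.sin(a)]);c=np.array([476,-347.])
for sg in(1,-1):
    t=c+sg*52*ux; print(t); go(*t,157,9.6); go(*t,157,9.6+180)
print(s['qpos'])
```

```text
[np.float64(-2.3853985480502824), np.float64(-2.3983285444340785), np.float64(-1.5798370572451024), np.float64(-2.2484283066120745), np.float64(-3.3781042175396614)] [543.15387604  -8.02570426 155.57643538] 61.960645564926466
[ 527.27179393 -338.32802517]
go [-0.3236  0.0679 -0.0015] [-2.000e-03  1.000e-03  1.148e+00]
go [-0.3236  0.0679 -0.0015] [-0.002 -0.002 -1.993]
[ 424.72820607 -355.67197483]
go [-0.3663 -0.0269 -0.0012] [-2.000e-03  1.000e-03  1.148e+00]
go [-0.3663 -0.0269 -0.0012] [-0.002 -0.002 -1.993]
[-1.42794741e-01  2.36051967e-01  1.58887716e+00 -1.15049362e-04
  1.31873172e+00  1.12172611e-01]
```

Request:
servo_tool([
  [[0.1,-0.008,0.002,0,0,0,0.04],[0.1,-0.024,0.005,0,0,0,0.12],[0.1,-0.046,0.01,0,0,0,0.21],[0.1,-0.07,0.015,0,0,0,0.3],[0.1,-0.095,0.02,0,0,0,0.39],[0.1,-0.12,0.025,0,0,0,0.48],[0.1,-0.145,0.03,0,0,0,0.57],[0.1,-0.17,0.036,0,0,0,0.66],[0.1,-0.195,0.041,0,0,0,0.75],[0.1,-0.22,0.046,0,0,0,0.84],[0.1,-0.245,0.051,0,0,0,0.92],[0.1,-0.27,0.057,0,0,0,1.0],[0.1,-0.293,0.061,0,0,0,1.07],[0.1,-0.31,0.065,0,0,0,1.12],[0.1,-0.32,0.067,0,0,0,1.14],[0.1,-0.324,0.068,0,0,0,1.148],[0.1,-0.324,0.068,0,0,0,1.148],[0.1,-0.324,0.068,0,0,0,1.148]],
])

```text
t: 18.83
ee_pos: [527.7, -338.0, 156.5]
tool_rot: [-3.129, -0.264, 0.0]
ft_force: [0.3, -0.1, -1.8]
grip_width: 62.0
finger_force: 25.0
```

Run:
```python
from h import *
s=env.read_state();print(s['ee_pos'],s['tool_rot'],s['ft_force'],s['grip_width']);go(527,-338,21,9.6)
S=cam('side');T=cam('top')
a=crop(S,230,60,420,250,2,'a.png',[circ(527,-338,151,31),circ(527,-338,260,31)]);b=crop(T,300,150,480,340,2,'b.png',[circ(527,-338,5,31),circ(425,-355.5,5,31),circ(527,-338,246,31)])
cv2.imwrite('pics/p9.png',np.hstack([a,b]))
```

```text
[ 527.71382763 -337.95156659  156.51678688] [-3.12936793e+00 -2.63847869e-01  3.52152223e-04] [ 0.2772673  -0.14671153 -1.84758794] 61.99447657803517
go [-7.000e-04  1.000e-04  1.355e-01] [-0.001  0.     0.001]
(380, 380, 3)
(380, 360, 3)
```

View pics/p9.png

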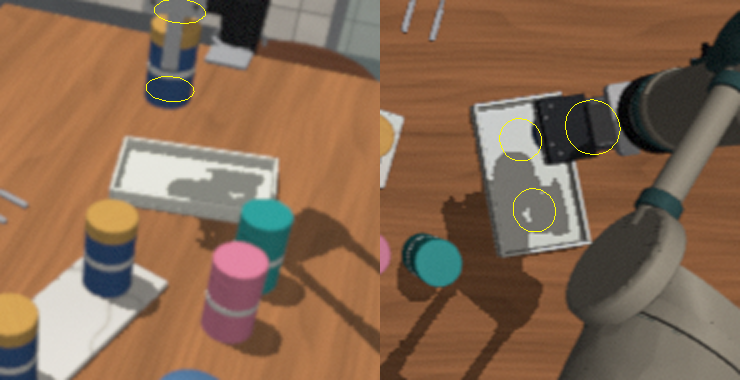

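The top crop shows both target circles inside the white tray, at (521,139) and (534,210). Next I lower the tin.

Request:
servo_tool([
  [[0.1,0,0,0.01,0,0,0],[0.1,0,0,0.03,0,0,0],[0.1,0,0,0.055,0,0,0],[0.1,0,0,0.08,0,0,0],[0.1,0,0,0.105,0,0,0],[0.1,0,0,0.122,0,0,0],[0.1,0,0,0.13,0,0,0],[0.1,0,0,0.132,0,0,0],[0.1,0,0,0.132,0,0,0]],
])

```text
t: 19.68
ee_pos: [528.1, -338.5, 24.6]
tool_rot: [3.13, 0.264, 0.0]
ft_force: [0.4, -0.4, -2.4]
grip_width: 61.8
finger_force: 25.0
```

Request:
servo_tool([
  [[0.1,0,0,0.002,0,0,0],[0.1,0,0,0.004,0,0,0],[0.1,0,0,0.004,0,0,0]],
])

```text
t: 19.93
ee_pos: [529.0, -339.6, 22.7]
tool_rot: [3.128, 0.263, 0.004]
ft_force: [-0.3, 0.0, 2.4]
grip_width: 61.7
finger_force: 25.0
```

Request:
servo_tool([
  [[0.3,0,0,0,0,0,0],[1,0,0,0,0,0,0],[1,0,0,0,0,0,0],[1,0,0,0,0,0,0],[1,0,0,0,0,0,0],[1,0,0,0,0,0,0],[1,0,0,-0.01,0,0,0],[1,0,0,-0.03,0,0,0],[1,0,0,-0.06,0,0,0],[1,0,0,-0.09,0,0,0],[1,0,0,-0.1,0,0,0],[1,0,0,-0.1,0,0,0]],
])

```text
t: 20.93
ee_pos: [529.9, -340.4, 124.5]
tool_rot: [3.125, 0.263, 0.008]
ft_force: [0.0, 0.0, -0.2]
grip_width: 93.8
finger_force: 0.0
```

```bash
cat > m.py <<'E'
from h import *
def lids(dry=()):
    T=cam('top');h=cv2.cvtColor(T['color'],cv2.COLOR_RGB2HSV)
    m=cv2.inRange(h,(12,110,120),(22,255,255)); k,l,st,ce=cv2.connectedComponentsWithStats(m)
    for i in range(1,k):
        if st[i,4]>60: print('lid?',st[i],ce[i].round(1),at_z(T,ce[i],112)[:2].round(1))
E
python3 - <<'E'
from m import *
s=env.read_state();print(s['ee_pos'],s['ft_force'],s['grip_width']);lids();go(520.5,-104.5,122,75.4)
E
```

```text
[ 529.85791982 -340.37637337  124.47358028] [ 0.03439119  0.02522143 -0.1712233 ] 93.79958835095296
lid? [    0    77   501   307 92245] [196.1 209.8] [536.  155.8]
lid? [212 189  22  22 389] [222.5 199.5] [564.4  87.4]
lid? [284 207  23  22 400] [295.  217.6] [ 520.2 -104.9]
lid? [398 225  36  39 702] [412.2 239.9] [ 467.8 -412.1]
lid? [ 441  224   67   81 3321] [472.8 259. ] [ 421.2 -568.5]
lid? [ 315  275   82  109 2974] [362.5 342.4] [ 209.8 -275.6]
lid? [ 311  291   49   59 1319] [334.5 320.5] [ 261.5 -205.6]
lid? [507 290   5  24  70] [509.6 302. ] [ 314.4 -656. ]
lid? [489 351  23  17 205] [503.3 360.3] [ 172.6 -628.5]
go [ 0.0313 -0.2328 -0.0005] [ 0.003 -0.    -1.148]
```

Request:
servo_tool([
  [[1,0.001,-0.008,0,0,0,-0.05],[1,0.004,-0.03,0,0,0,-0.16],[1,0.008,-0.058,0,0,0,-0.28],[1,0.012,-0.088,0,0,0,-0.4],[1,0.016,-0.118,0,0,0,-0.52],[1,0.02,-0.148,0,0,0,-0.64],[1,0.024,-0.178,0,0,0,-0.76],[1,0.028,-0.205,0,0,0,-0.88],[1,0.03,-0.225,0,0,0,-1.0],[1,0.031,-0.233,0,0,0,-1.1],[1,0.031,-0.233,0,0,0,-1.148],[1,0.031,-0.233,0,0,0,-1.148],[1,0.031,-0.233,0,0,0,-1.148]],
])

```text
t: 22.07
ee_pos: [518.3, -103.4, 119.0]
tool_rot: [-2.485, -1.918, 0.003]
ft_force: [-0.3, 1.5, 0.6]
grip_width: 93.8
finger_force: 0.0
```

Run:
```python
from m import *
s=env.read_state();print(s['ee_pos'],s['ft_force']);go(520.5,-104.5,26,75.4)
```

```text
[ 518.32516312 -103.43128659  119.01260867] [-0.25146467  1.47341603  0.59508191]
go [-0.0005  0.0027  0.093 ] [-0.003 -0.    -0.001]
```

Request:
servo_tool([
  [[1,0,0.001,0.015,0,0,0],[1,0,0.001,0.045,0,0,0],[1,0,0.001,0.075,0,0,0],[1,0,0.001,0.09,0,0,0],[1,0,0.001,0.094,0,0,0],[0.4,0,0.001,0.094,0,0,0],[0.1,0,0.001,0.094,0,0,0],[0.1,0,0.001,0.094,0,0,0],[0.1,0,0.001,0.094,0,0,0],[0.1,0,0.001,0.094,0,0,0],[0.1,0,0.001,0.094,0,0,0],[0.1,0,0.001,0.094,0,0,0],[0.1,0,0.001,0.094,0,0,0]],
], grip_force=25)

```text
t: 23.15
ee_pos: [521.1, -104.4, 27.7]
tool_rot: [2.485, 1.92, 0.001]
ft_force: [-0.6, 0.7, 5.8]
grip_width: 61.7
finger_force: 25.0
```

Request:
servo_tool([
  [[0.1,0,0,-0.004,0,0,0],[0.1,0,0,-0.015,0,0,0],[0.1,0,0,-0.03,0,0,0],[0.1,0,0,-0.05,0,0,0],[0.1,0,0,-0.075,0,0,0],[0.1,0,0,-0.1,0,0,0],[0.1,0,0,-0.12,0,0,0],[0.1,0,0,-0.13,0,0,0],[0.1,0,0,-0.13,0,0,0],[0.1,0,0,-0.13,0,0,0],[0.1,0,0,-0.13,0,0,0]],
])

```text
t: 24.07
ee_pos: [519.3, -103.7, 155.1]
tool_rot: [-2.484, -1.919, 0.003]
ft_force: [-1.3, -0.5, -1.4]
grip_width: 61.3
finger_force: 25.0
```

Run:
```python
from m import *
f=[]
for i in range(5): env.camera('top');f.append(env.read_state()['ft_force'][2])
s=env.read_state();print(np.round(f,2),s['ee_pos'],s['grip_width'])
go(424,-355.5,157,9.6);T=cam('top')
# where does the first tin stand? blue/brass in the side view
S=cam('side');h=cv2.cvtColor(S['color'],cv2.COLOR_RGB2HSV);m=cv2.inRange(h,(12,130,150),(25,255,255))
k,l,st,ce=cv2.connectedComponentsWithStats(m);print([(st[i],ce[i].round(1)) for i in range(1,k) if st[i,4]>60],proj(S,(528,-339,110)))
```

```text
[-1.62 -1.5  -0.7  -1.49 -1.83] [ 519.93793481 -103.95370603  155.6291331 ] 61.64014189006469
go [-0.2676 -0.0294 -0.0013] [-2.000e-03  1.000e-03  1.148e+00]
[(array([    0,    63,   348,   321, 43000], dtype=int32), array([145.7, 255.2])), (array([  311,    88,   191,   185, 17942], dtype=int32), array([420.8, 175.7])), (array([283,  92,  19,   9,  78], dtype=int32), array([291.9,  96.1])), (array([281, 101,  20,  15, 170], dtype=int32), array([288.5, 108.4])), (array([285, 116,  12,   9,  62], dtype=int32), array([290.8, 119.7])), (array([  216,   221,   248,   163, 21867], dtype=int32), array([343.3, 319. ])), (array([ 372,  240,   77,   56, 1894], dtype=int32), array([410.4, 267.1])), (array([261, 352,  29,  32, 608], dtype=int32), array([272.1, 369.7]))] [312.35903895 116.8821297 ]
```

Request:
servo_tool([
  [[0.1,-0.006,-0.001,0,0,0,0.04],[0.1,-0.02,-0.002,0,0,0,0.13],[0.1,-0.04,-0.004,0,0,0,0.23],[0.1,-0.062,-0.007,0,0,0,0.33],[0.1,-0.084,-0.009,0,0,0,0.43],[0.1,-0.106,-0.012,0,0,0,0.53],[0.1,-0.128,-0.014,0,0,0,0.63],[0.1,-0.15,-0.017,0,0,0,0.73],[0.1,-0.172,-0.019,0,0,0,0.83],[0.1,-0.194,-0.022,0,0,0,0.93],[0.1,-0.216,-0.024,0,0,0,1.02],[0.1,-0.24,-0.027,0,0,0,1.09],[0.1,-0.258,-0.029,0,0,0,1.13],[0.1,-0.267,-0.029,0,0,0,1.148],[0.1,-0.267,-0.029,0,0,0,1.148],[0.1,-0.267,-0.029,0,0,0,1.148]],
])

```text
t: 25.75
ee_pos: [425.1, -354.7, 156.4]
tool_rot: [-3.129, -0.263, -0.0]
ft_force: [-0.3, -0.6, -1.2]
grip_width: 61.8
finger_force: 25.0
```

Request:
servo_tool([
  [[0.1,0,0,0.01,0,0,0],[0.1,0,0,0.03,0,0,0],[0.1,0,0,0.055,0,0,0],[0.1,0,0,0.08,0,0,0],[0.1,0,0,0.1,0,0,0],[0.1,0,0,0.115,0,0,0],[0.1,0,0,0.124,0,0,0],[0.1,0,0,0.128,0,0,0],[0.1,0,0,0.13,0,0,0],[0.1,0,0,0.13,0,0,0]],
])

```text
t: 26.58
ee_pos: [425.5, -355.0, 26.9]
tool_rot: [3.13, 0.264, 0.001]
ft_force: [-0.1, -0.0, -0.6]
grip_width: 62.0
finger_force: 25.0
```

Request:
servo_tool([
  [[0.1,0,0,0.002,0,0,0],[0.1,0,0,0.004,0,0,0],[0.1,0,0,0.005,0,0,0],[0.1,0,0,0.005,0,0,0]],
])

```text
t: 26.92
ee_pos: [425.6, -355.7, 22.7]
tool_rot: [3.129, 0.263, 0.002]
ft_force: [-0.7, 0.1, 3.0]
grip_width: 61.8
finger_force: 25.0
```

Request:
servo_tool([
  [[0.3,0,0,0,0,0,0],[1,0,0,0,0,0,0],[1,0,0,0,0,0,0],[1,0,0,0,0,0,0],[1,0,0,0,0,0,0],[1,0,0,0,0,0,0],[1,0,0,-0.01,0,0,0],[1,0,0,-0.03,0,0,0],[1,0,0,-0.06,0,0,0],[1,0,0,-0.09,0,0,0],[1,0,0,-0.11,0,0,0],[1,0,0,-0.11,0,0,0],[1,0,0,-0.11,0,0,0]],
])

```text
t: 28.0
ee_pos: [425.6, -355.8, 133.2]
tool_rot: [3.128, 0.263, 0.003]
ft_force: [0.1, 0.5, -0.4]
grip_width: 93.9
finger_force: 0.0
```

Run:
```python
from m import *
s=env.read_state();print(s['ee_pos'],s['ft_force'],s['grip_width']);go(565,87,132,75.4)
S=cam('side');h=cv2.cvtColor(S['color'],cv2.COLOR_RGB2HSV);m=cv2.inRange(h,(16,150,140),(25,255,255))
k,l,st,ce=cv2.connectedComponentsWithStats(m);print([(st[i],ce[i].round(1)) for i in range(1,k) if st[i,4]>60],proj(S,(528,-339,110)),proj(S,(425,-356,110)),proj(S,(565,87,115)))
```

```text
[ 425.63182289 -355.80393184  133.15784382] [ 0.14122225  0.5210278  -0.36829369] 93.92758827412209
go [ 2.114e-01 -4.133e-01  4.000e-04] [ 0.003  0.    -1.148]
[(array([301, 111,  23,  14, 226], dtype=int32), array([311.7, 117.5])), (array([340, 117,  24,  14, 234], dtype=int32), array([351.7, 123.5])), (array([220, 207,  28,  22, 445], dtype=int32), array([233.3, 217. ]))] [312.35903895 116.8821297 ] [351.95172124 122.38001705] [234.06121864 215.70632546]
```

Both lids in the tray and the full tin's lid appear within 2 px of their predicted positions. Now I go back for the full tin.

Request:
servo_tool([
  [[1,0.005,-0.01,0,0,0,-0.03],[1,0.016,-0.032,0,0,0,-0.1],[1,0.032,-0.063,0,0,0,-0.19],[1,0.048,-0.095,0,0,0,-0.28],[1,0.064,-0.126,0,0,0,-0.37],[1,0.08,-0.157,0,0,0,-0.46],[1,0.096,-0.188,0,0,0,-0.55],[1,0.112,-0.219,0,0,0,-0.64],[1,0.128,-0.25,0,0,0,-0.73],[1,0.144,-0.282,0,0,0,-0.82],[1,0.16,-0.313,0,0,0,-0.91],[1,0.176,-0.344,0,0,0,-1.0],[1,0.192,-0.375,0,0,0,-1.08],[1,0.204,-0.4,0,0,0,-1.13],[1,0.211,-0.413,0,0,0,-1.148],[1,0.211,-0.413,0,0,0,-1.148],[1,0.211,-0.413,0,0,0,-1.148],[1,0.211,-0.413,0,0,0,-1.148]],
])

```text
t: 29.55
ee_pos: [563.1, 86.0, 131.0]
tool_rot: [-2.487, -1.92, 0.004]
ft_force: [-0.1, -0.2, -0.6]
grip_width: 94.1
finger_force: 0.0
```

Run:
```python
from m import *
s=env.read_state();print(s['ee_pos'],s['ft_force']);go(565,87,26,75.4)
```

```text
[563.1217601   85.97800218 130.95239748] [-0.06497024 -0.197745   -0.62939505]
go [0.0016 0.0017 0.1049] [-0.002  0.002 -0.001]
```

Request:
servo_tool([
  [[1,0.001,0.001,0.015,0,0,0],[1,0.001,0.001,0.045,0,0,0],[1,0.001,0.001,0.075,0,0,0],[1,0.001,0.001,0.098,0,0,0],[1,0.001,0.001,0.105,0,0,0],[0.4,0.001,0.001,0.105,0,0,0],[0.1,0.001,0.001,0.105,0,0,0],[0.1,0.001,0.001,0.105,0,0,0],[0.1,0.001,0.001,0.105,0,0,0],[0.1,0.001,0.001,0.105,0,0,0],[0.1,0.001,0.001,0.105,0,0,0],[0.1,0.001,0.001,0.105,0,0,0],[0.1,0.001,0.001,0.105,0,0,0]],
], grip_force=30)

```text
t: 30.63
ee_pos: [565.1, 88.2, 27.9]
tool_rot: [2.486, 1.921, 0.0]
ft_force: [-3.2, -0.4, 6.8]
grip_width: 61.5
finger_force: 30.0
```

Request:
servo_tool([
  [[0.1,0,0,-0.004,0,0,0],[0.1,0,0,-0.015,0,0,0],[0.1,0,0,-0.03,0,0,0],[0.1,0,0,-0.05,0,0,0],[0.1,0,0,-0.075,0,0,0],[0.1,0,0,-0.1,0,0,0],[0.1,0,0,-0.125,0,0,0],[0.1,0,0,-0.15,0,0,0],[0.1,0,0,-0.17,0,0,0],[0.1,0,0,-0.18,0,0,0],[0.1,0,0,-0.18,0,0,0],[0.1,0,0,-0.18,0,0,0],[0.1,0,0,-0.18,0,0,0],[0.1,0,0,-0.18,0,0,0],[0.1,0,0,-0.18,0,0,0]],
])

```text
t: 31.88
ee_pos: [564.4, 87.9, 205.0]
tool_rot: [-2.485, -1.92, 0.004]
ft_force: [1.0, -0.0, -4.9]
grip_width: 61.9
finger_force: 30.0
```

Run:
```python
from m import *
f=[]
for i in range(5): S=cam('side');f.append(env.read_state()['ft_force'][2])
s=env.read_state();print(np.round(f,2),s['ee_pos'],s['qd'].round(3),s['grip_width'],s['finger_force'])
h=cv2.cvtColor(S['color'],cv2.COLOR_RGB2HSV);m=cv2.inRange(h,(16,150,140),(25,255,255))
k,l,st,ce=cv2.connectedComponentsWithStats(m);print([(st[i],ce[i].round(1)) for i in range(1,k) if st[i,4]>40],proj(S,(565,87,295)))
m=cv2.inRange(h,(160,150,60),(175,255,255))
k,l,st,ce=cv2.connectedComponentsWithStats(m); i=1+np.argmax(st[1:,4]); print('band',st[i],ce[i].round(1))
```

```text
[-3.92 -3.49 -3.73 -4.01 -4.56] [565.26225523  87.9405485  206.32288977] [-0.001 -0.002 -0.004  0.    -0.     0.   ] 61.405279013983225 29.997263252735138
[(array([301, 111,  23,  14, 184], dtype=int32), array([311.6, 118. ])), (array([340, 117,  24,  14, 194], dtype=int32), array([351.8, 123.7])), (array([227, 140,  15,  11,  84], dtype=int32), array([234.1, 144.7]))] [233.11408413 144.35819043]
band [ 238  321   42   63 1101] [257.6 348.7]
```

```bash
python3 -c "
from station import env
print(env.hand_in())"
```

```text
the job is handed in; nothing more can be done
None
```

I handed the job in after about 32 s of the 72 s: the hair band hangs on the stand's bar, the two lighter tins (the middle one and the one nearest the tray) stand in the white refill tray, and the full tin (about 4 N) is held upright with its underside about 19 cm up; the last camera check agreed, but hand-in returned no verdict.

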